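# Fit the press plate over its locating pin and hold it pressed

## Task

Fit the plate to the green tile press: take the plate by its wooden handle, slide it in from the press's open front under the two side lips, and move it back over the upright pin in there until the hole under the plate finds the pin and the plate drops flat onto the sprung wooden bed. Then push the bed well past half of its travel and finish like that: still holding the handle and keeping the bed pressed down, without letting go. Leave the other things on the bench where they are.

Things in the scene. Friction and masses are not known exactly. Their poses are not given: they have to be found in the camera images.
- press_plate: Press plate: aluminium, 96 (x) x 100 (y) x 10 mm, about 0.3 kg, upright wooden handle in the middle. Origin: centre of its underside, z up. At the origin, hidden under the handle, is a round hole 18 mm wide with a 2 mm chamfer, open below, 10 mm deep. Half a turn about z makes no difference.
- handle (a point): Middle of the handle's grip, 50 mm above the plate's origin, the plate's axes. Grip: 36 mm along x, 16 mm thick along y, from 18 to 72 mm above the plate's underside; below it a foot block 44 x 34 mm, 10 to 18 mm. Pinch it across the 16 mm, well up the grip.
- tile_press: Tile press, fixed: a green channel on a dark base, 134 mm wide, 62 mm tall, open at the front (its -x end, towards the robot), a wall at the back. Origin: at bench height on the centre line; x along the channel to the back, z up. Inside it runs from x = -60 to 75 mm and is 106 mm wide; lips overhang it by 11 mm on each side at 56 to 62 mm height (gap 84 mm): the plate can only come in from the front.
- mouth (a point): Middle of the channel's front opening, at the press's x = -60 mm, 47.5 mm above the bench (half-way between pin tip and lips), axes as the press. Thin steel cheeks flare outwards from here to x = -80 mm. Pin tip at 39 mm and lips at 56 mm leave 17 mm for the 10 mm plate.
- bed_top (a point): Centre of the sprung wooden bed's top, above the press's origin, same axes; 30 mm above the bench when up. On its centre line a brass pin, 14 mm thick, tapered tip, stands 9 mm above the bed, clamped somewhere from x = -18 to 18 mm, elsewhere each time (not measured: see it or feel for it). It moves down with the bed. The plate lies flat on the bed only with the pin in its hole.
- press_bed (a joint): How far the bed is pressed down, m: 0 up, 0.008 at its stop. It springs back: 7.5 N starts it, 1.5 N more per mm, 19.5 N at the stop. Pressing the plate on the pin's tip pushes the bed down too; when the hole then comes over the pin the bed springs up again.
- water_cup: Bystander: white cup, 69 mm wide, 79 mm tall; origin under its centre.
- stamp_a: Bystander: small turned wooden stamp, 29 mm wide, 58 mm tall; origin under its centre.
- tape_roll: Bystander: roll of tape lying flat, 64 mm wide, 19 mm tall; origin under its centre.
- sanding_block: Bystander: grey sanding block 59 x 82 x 26 mm; origin under its centre.
- stack_c: Bystander: stack of pale saucers, 94 mm wide, 73 mm tall; origin under its centre.

How it is judged (in metres and radians):
On the way, in this order (a step that is already met when the one before it is completed fails the run):
1. the plate is sliding in under the lips, above the bed (x of press_plate in the frame of tile_press between -0.085 and 0.03 m and y of press_plate in the frame of tile_press between -0.012 and 0.012 m and z of press_plate in the frame of tile_press below 0.048 m and z of press_plate in the frame of bed_top above 0.004 m), for 0.05 s.
2. the plate has dropped over the pin and lies flat on the bed (z of press_plate in the frame of bed_top between -0.003 and 0.0025 m and x of press_plate in the frame of tile_press between -0.028 and 0.028 m and y of press_plate in the frame of tile_press between -0.006 and 0.006 m and angle between press_plate's own z axis and vertical below 0.04 rad), for 0.1 s.
At the end, for the whole second after the job is handed in: The plate lies flat on the bed over the pin (within 2.5 mm and 0.04 rad, within 28 mm of the press's middle along the channel and 6 mm across), the bed is held more than 4 mm of its 8 mm down, and the fingers still hold or push the plate, at rest (all of step 2 and value of joint press_bed above 0.004 m and contact force between the fingers and press_plate above 2 N and linear speed of press_plate below 0.02 m/s); the arm keeps its last pose, push and grip.
It fails at once if the white cup is moved more than 3 cm (distance of water_cup from where it was at the start of the episode above 0.03 m).
It fails at once if the wooden stamp is moved more than 3 cm (distance of stamp_a from where it was at the start of the episode above 0.03 m).
It fails at once if the tape roll is moved more than 3 cm (distance of tape_roll from where it was at the start of the episode above 0.03 m).
It fails at once if the sanding block is moved more than 3 cm (distance of sanding_block from where it was at the start of the episode above 0.03 m).
It fails at once if the stack of saucers is moved more than 3 cm (distance of stack_c from where it was at the start of the episode above 0.03 m).
It also fails if it takes over 59 s, if anything falls off the work surface, if the arm or the gripper's body presses on something with over 40 N, if the wrist force passes 120 N, or if a joint passes its speed limit or range.

## Robot

A 6-joint arm with a two-finger parallel gripper is mounted at the origin on a cart in front of the work surface, level with it; the furniture and walls round the work are solid. World frame = base frame: x ahead of the robot, y to its left, z up, the work surface at z = 0. Lengths are in m, angles in degrees, forces in N, time in s.
With the tool pointing down it reaches from about 0.3 to 0.95 m from the base axis. Payload 3.1 kg.
Tool frame: the origin (TCP) lies midway between the tips of the shut fingers; the grasp point (between the pads) lies 19 mm behind it; z points along the fingers, y is the line along which they close (so a half turn about z gives the same grasp; the last joint's range is limited). The gripper opens to 85 mm and grips with 20 to 120 N. Pads are 22 mm wide; open, the fingers measure 114 mm over their backs; the gripper's body (76 mm by 85 mm) begins 54 mm behind the grasp point. The pads swing forward as they close: fully open they stand 13 mm farther back than shut.
Start: joints at [69.23, 17.653, 93.61, -0, 68.738, -3.994], TCP at [0.18, 0.598, 0.231] pointing down, gripper open.
Joint ranges: [-175.34, 175.34], [-45.06, 112.39], [2.9, 150.54], [-68.45, 248.45], [3.09, 151.38], [-168.51, 168.51]. Speed limits (degrees/s): [159.86, 159.86, 180, 180, 180, 180].

## Interface

Orientations are given as [roll, pitch, yaw] about the fixed x, y, z axes, in that order (R = Rz(yaw) Ry(pitch) Rx(roll)).
In Python, from rig import monitor, viewer, order gives the robot as it stands. The module is installed in compiled form; this text tells all that it offers.
- The arm moves only by the tool move_arm, never from a script. Its argument "series" is a list of rows, each a list of 6 numbers: the shift along the world's x, y, z in m, then the turn, a rotation vector about the world's x, y, z in degrees. In form: [[x, y, z, ax, ay, az], ...]. A call has 1 to 10 rows; each row shifts and turns the commanded pose from where the row before left it; what a row does not reach is not made up. A row lasts 1/10 s, in which the tool goes at most 50 mm and 8.59 degrees, less where a joint would pass 70% of its speed; a pose out of reach is approached as far as the arm can. A call is refused whole if a number of a shift passes 0.05 or a number of a turn 8.59, either way. A call with a gripper value outside its range is refused whole. "claw" is the gripper's target within -1 to 1 (shut at 1, half-way at 0, fully open at -1), set as the call begins (left out, the last holds). The fingers move at their own pace and stop on an object; "newtons" is the grip in N (left out, the last holds). Time passes only in rows, so rows that do not move let the fingers close. It gives the time, the measured TCP pose, the force, the opening and the grip force at its end, in the units of the state.
- monitor.read_state(): the state, without advancing time (a new reading comes with each control period).
- viewer.get_image(name): name is "side" or "top" or "wrist"; returns a dict with "img" (384x512x3 uint8, red, green, blue), "mtx" (3x3 intrinsics, pixels), "xyz" and "rotation" of the camera in the world. Camera axes: x right, y down, z forward; pixel columns grow to the right and rows downward; lengths in m; the calibration is good to about 2 mm. A picture is of the moment at which its call begins. There is no depth.
- order.hand_in(): hands the job in; it is judged then, once.
The state is a dict: "time": time; "qpos": joint angles; "qvel": joint speeds; "joint_efforts": joint torques, N m; "tcp_pos": TCP position; "ee_rot": TCP orientation; "contact_force": force on the tool from outside, world axes, zero at the start; "ft_torque": the same for the moment, N m; "grip_width": opening from 0.0 (shut) to 1.0 (fully open); "finger_force": force on a finger pad.
Only numpy, scipy, OpenCV 4.12 (cv2) and the standard library are available. Lean on these libraries where they do the work, as an engineer would, in place of code of your own. Each camera call takes 0.05 s, during which the arm holds its last target. There are 200 camera calls.

## Working session

There is one attempt and no reset: what is moved stays moved. The work goes in short steps, Python scripts to look and compute and a tool call to move; the robot and the scene stay as the last step left them, time stands still between calls to the robot, and variables do not carry over. Pictures are saved under pics/ and viewed, at most 10 in all, crops included, and the job is handed in when it is done.

Besides the shell and the picture viewer there is one more tool, called after "Call:" by a JSON object that holds its "name" and its "arguments". move_arm: Moves the arm, as the interface text tells. Its arguments: {"type":"object","properties":{"series":{"type":"array"},"claw":{"type":"number"},"newtons":{"type":"number"}},"required":["series"]}

```bash
mkdir -p pics
cat > h.py <<'E'
import numpy as np, cv2
from rig import monitor, viewer, order
def snap(name,fn):
    d=viewer.get_image(name); cv2.imwrite('pics/'+fn+'.png',d['img'][:,:,::-1]); np.savez('pics/'+fn+'.npz',**d); return d
def ray(d,u,v,z):
    K,R,c=np.array(d['mtx']),np.array(d['rotation']),np.array(d['xyz'])
    r=R@np.linalg.solve(K,[u,v,1.]); return c+r*(z-c[2])/r[2]
def proj(d,p):
    K,R,c=np.array(d['mtx']),np.array(d['rotation']),np.array(d['xyz'])
    q=K@(R.T@(np.array(p)-c)); return q[:2]/q[2]
E
python3 - <<'E'
from h import *
print(monitor.read_state())
ims=[]
for n in['top','side']:
    d=snap(n,n+'0'); print(n,d['xyz'],d['rotation'],d['mtx'])
E
```

```text
{'time': 0.0, 'qpos': array([ 6.92322439e+01,  1.77043485e+01,  9.36891860e+01,  3.49829403e-04,
        6.87380247e+01, -3.99255332e+00]), 'qvel': array([-0.02092144, -0.03712518,  0.14764912,  0.06709278,  0.1119853 ,
        0.00356424]), 'joint_efforts': array([-9.21392711e-05, -4.15265930e+01, -2.76652837e+01, -1.74742613e-04,
        1.02913994e-02, -4.46764631e-06]), 'tcp_pos': array([0.18010847, 0.59762903, 0.23005156]), 'ee_rot': array([-1.79868783e+02, -9.48497400e-03,  1.63224659e+02]), 'contact_force': array([-0.70477143,  0.01671091,  0.41898809]), 'ft_torque': array([ 0.01399415, -0.06896698, -0.01762705]), 'finger_force': 0.0, 'grip_width': 0.9987064358368286}
top [ 0.17050973 -0.09705101  1.48610484] [-1.66720726e+02 -1.57034609e-01 -8.50261417e+01] [[454.91645076   0.         259.70229252]
 [  0.         454.91645076 198.20888743]
 [  0.           0.           1.        ]]
side [0.3040886  0.74148433 0.55161556] [-119.33238798    0.64252008 -167.13681648] [[350.11274189   0.         257.58563234]
 [  0.         350.11274189 192.49319488]
 [  0.           0.           1.        ]]
```

View pics/top0.png

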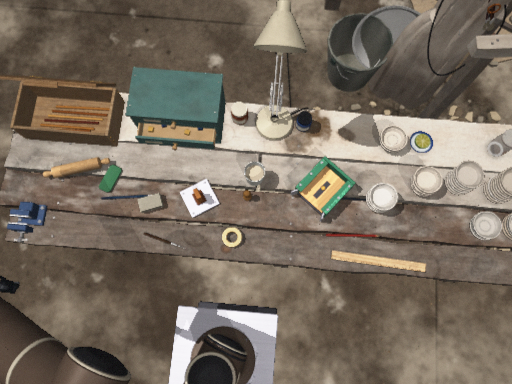

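View pics/side0.png

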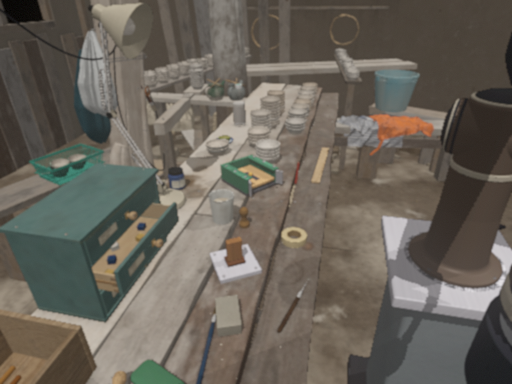

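The top view shows the white plate with its brown handle at about (200,198). The green press is at (325,187), with its open front facing lower-left. The cup is at (256,173), the stamp at (248,195), the tape at (232,237), the sanding block at (150,203) and the saucers at (382,197).

```bash
cat >> h.py <<'E'
from scipy.spatial.transform import Rotation as Ro
_r,_p=ray,proj
def fix(d):
    d=dict(d); R=np.array(d['rotation'])
    if R.shape==(3,): d['rotation']=Ro.from_euler('xyz',R,degrees=True).as_matrix()
    return d
def ray(d,u,v,z): return _r(fix(d),u,v,z)
def proj(d,p): return _p(fix(d),p)
E
python3 - <<'E'
from h import *
d=np.load('pics/top0.npz'); im=d['img']; 
hsv=cv2.cvtColor(im,cv2.COLOR_RGB2HSV)
def blob(m,c,r,z,nm):
    w=np.zeros_like(m); w[c[1]-r:c[1]+r,c[0]-r:c[0]+r]=1; m=m*w
    n,l,s,ct=cv2.connectedComponentsWithStats(m); i=1+np.argmax(s[1:,4])
    ys,xs=np.where(l==i); P=np.array([ray(d,x,y,z)[:2] for x,y in zip(xs,ys)],np.float32)
    R=cv2.minAreaRect(P); print(nm,s[i,4],ct[i],R); return R
white=((hsv[...,2]>165)&(hsv[...,1]<50)).astype(np.uint8)
blob(cv2.morphologyEx(white,cv2.MORPH_CLOSE,np.ones((3,3))),(200,198),30,0.01,'plate')
gr=((hsv[...,0]>60)&(hsv[...,0]<95)&(hsv[...,1]>100)).astype(np.uint8)
blob(gr,(325,187),40,0.062,'press')
br=((hsv[...,0]<18)&(hsv[...,1]>120)).astype(np.uint8)
blob(br,(198,195),15,0.06,'handle')
for n,p,z in[('cup',(256,173),.079),('stamp',(248,195),.03),('tape',(232,237),.019),('sand',(150,203),.026),('sauc',(382,197),.07)]: print(n,ray(d,*p,z))
a=cv2.resize(im[140:250,170:370],None,fx=4,fy=4,interpolation=cv2.INTER_CUBIC); cv2.imwrite('pics/c1.png',a[:,:,::-1])
E
```

```text
plate 1522 [200.48751643 185.59724047] ((0.520768404006958, 0.13349409401416779), (0.1688069850206375, 0.20045477151870728), 5.022122383117676)
press 669 [328.14050822 182.22720478] ((0.5687392354011536, -0.2794208526611328), (0.1333339810371399, 0.14492948353290558), 51.299659729003906)
handle 117 [198.36752137 196.16239316] ((0.4977724552154541, 0.12724006175994873), (0.05078332498669624, 0.027241136878728867), 32.20873260498047)
cup [ 0.5837336  -0.05299274  0.079     ]
stamp [ 0.52066808 -0.03188973  0.03      ]
tape [0.37899072 0.00736564 0.019     ]
sand [0.46653484 0.28669417 0.026     ]
sauc [ 0.54197798 -0.46180224  0.07      ]
```

View pics/c1.png

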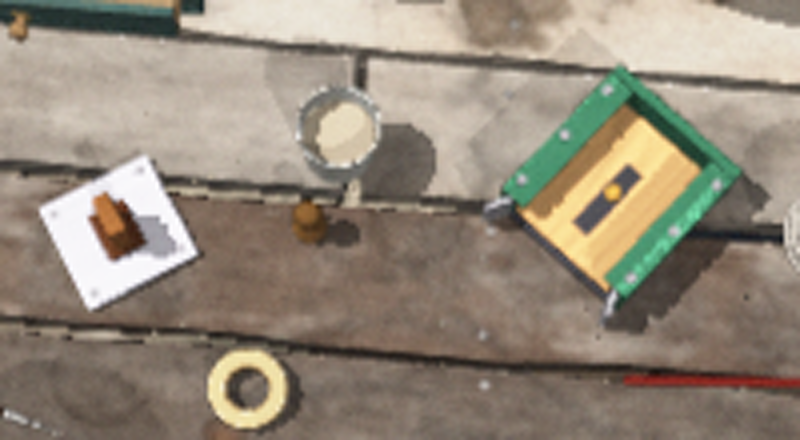

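The crop (4x, offset 170,140) shows the plate corners at (40,210), (148,155), (201,256) and (93,310). The handle runs along the (53,101) edge direction. The press lips run up-right to the back wall, and the brass pin is at about (613,192).

Run:
```python
from h import *
d=np.load('pics/top0.npz')
f=lambda x,y,z: ray(d,x/4+170-.375,y/4+140-.375,z)
P=np.array([f(*p,.01) for p in[(40,210),(148,155),(201,256),(93,310)]])
print('plate',P.mean(0),[np.linalg.norm(P[i]-P[i-1]) for i in range(4)])
e=P[1]-P[2]; e2=P[0]-P[3]; s=e+e2; print('yaw x',np.degrees(np.arctan2(s[1],s[0])))
pin=f(613,192,.039); print('pin',pin)
# press outer top corners: left-back, right-back, left front,right front
Q=np.array([f(*p,.062) for p in[(622,67),(742,172),(505,188),(615,300)]]); print(Q)
a=(Q[0]-Q[2])+(Q[1]-Q[3]); print('press yaw',np.degrees(np.arctan2(a[1],a[0])),'widths',np.linalg.norm(Q[0]-Q[1]),np.linalg.norm(Q[2]-Q[3]),np.linalg.norm(Q[0]-Q[2]),np.linalg.norm(Q[1]-Q[3]))
print('mid back',(Q[0]+Q[1])/2,'mid front',(Q[2]+Q[3])/2)
h=f(113,215,.072);print('handle top',h)
```

```text
plate [0.50218209 0.12834452 0.01      ] [np.float64(0.0972042685638496), np.float64(0.10097214653302941), np.float64(0.09866202728943124), np.float64(0.09930700120958426)]
yaw x 33.489364165372315
pin [ 0.56485758 -0.2751961   0.039     ]
[[ 0.66532808 -0.27390851  0.062     ]
 [ 0.58448494 -0.37572477  0.062     ]
 [ 0.55428851 -0.18509101  0.062     ]
 [ 0.46981544 -0.27884184  0.062     ]]
press yaw -39.4455812227079 widths 0.1300083282401186 0.12619396547915082 0.14219118765444339 0.15011794236837217
mid back [ 0.62490651 -0.32481664  0.062     ] mid front [ 0.51205198 -0.23196643  0.062     ]
handle top [0.50188249 0.12653731 0.072     ]
```

Call:
{"name": "move_arm", "arguments": {"series": [[0.025,-0.037,0,0,0,5],[0.025,-0.037,0,0,0,5],[0.025,-0.037,0,0,0,5],[0.025,-0.037,0,0,0,5],[0.025,-0.037,0,0,0,5],[0.025,-0.037,0,0,0,5],[0.025,-0.037,0,0,0,5],[0.025,-0.037,0,0,0,5],[0.025,-0.037,0,0,0,5],[0.025,-0.037,0,0,0,5]], "claw": -1}}

```text
time: 1.1
tcp_pos: [0.4308, 0.2267, 0.231]
ee_rot: [180.0, -0.0, -146.6]
contact_force: [0.8, 0.1, -0.4]
grip_width: 1.001
finger_force: 0.0
```

Call:
{"name": "move_arm", "arguments": {"series": [[0.036,-0.033,-0.01,0,0,0],[0.036,-0.033,-0.01,0,0,0],[0.0,-0.033,-0.01,0,0,0],[0,0,0,0,0,0],[0,0,0,0,0,0]]}}

```text
time: 1.6
tcp_pos: [0.5018, 0.1288, 0.2004]
ee_rot: [179.9, -0.1, -146.9]
contact_force: [-0.4, 0.0, 0.3]
grip_width: 0.999
finger_force: 0.0
```

Run:
```python
from h import *
d=snap('wrist','w1'); s=monitor.read_state(); print(s['time'],s['tcp_pos'],s['ee_rot'],s['qpos'],d['xyz'],d['rotation'])
```

```text
1.65 [0.50205746 0.1296862  0.20103327] [ 1.79950932e+02 -1.71012012e-02 -1.46812578e+02] [ 9.64782672e+00  7.81428470e+00  1.09421016e+02  4.28989338e-02
  6.27999813e+01 -1.13559209e+02] [0.43282701 0.08326095 0.34302957] [ 1.61323640e+02 -3.91248525e-02  1.23020464e+02]
```

View pics/w1.png

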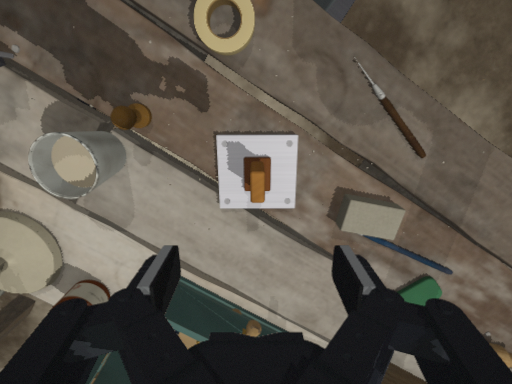

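The wrist view shows the plate with corners at about (217,136), (298,134), (296,208) and (219,209). The handle's top is near (258,184), in line with the fingers.

Run:
```python
from h import *
d=np.load('pics/w1.npz'); im=d['img']; hsv=cv2.cvtColor(im,cv2.COLOR_RGB2HSV)
w=np.zeros(im.shape[:2],np.uint8); w[122:220,205:310]=1
def rect(m,z,nm):
    n,l,s,ct=cv2.connectedComponentsWithStats(m.astype(np.uint8)*w); i=1+np.argmax(s[1:,4]); h=cv2.convexHull(np.argwhere(l==i)[:,::-1].astype(np.int32))[:,0]
    b=cv2.boxPoints(cv2.minAreaRect(h.astype(np.float32))); P=np.array([ray(d,*q,z)[:2] for q in b]); print(nm,b.round(0).tolist(),P.mean(0),np.linalg.norm(P-np.roll(P,1,0),axis=1),np.degrees(np.arctan2(*(P-np.roll(P,1,0))[:,::-1].T)))
for t in (130,150,170): rect((hsv[...,2]>t)&(hsv[...,1]<40),.01,'plate')
P=np.array([ray(d,*q,.01)[:2] for q in[(217,135.5),(298,134),(296.5,208.5),(219,209.5)]]);E=P-np.roll(P,1,0);print(P.mean(0),np.linalg.norm(E,axis=1),np.degrees(np.arctan2(E[:,1],E[:,0])))
g=(hsv[...,0]<18)&(hsv[...,1]>150)
rect(g,.05,'handle'); rect(g&(hsv[...,2]>125),.06,'bright')
c=im[120:220,200:320]; cv2.imwrite('pics/c2.png',cv2.resize(c,None,fx=5,fy=5)[:,:,::-1])
print(proj(d,[.5022,.1283,.072]))
```

```text
plate [[205.0, 135.0], [298.0, 135.0], [298.0, 219.0], [205.0, 219.0]] [0.51464041 0.13005861] [0.11258019 0.11395961 0.11254583 0.12647744] [-150.46193323  123.01601032   35.91305396  -56.99719329]
plate [[217.0, 135.0], [297.0, 135.0], [297.0, 208.0], [217.0, 208.0]] [0.50402365 0.13162202] [0.09637949 0.09803248 0.09641451 0.10725824] [-149.6410226   123.01601032   35.8445885   -56.99530153]
plate [[217.0, 135.0], [297.0, 135.0], [297.0, 207.0], [217.0, 207.0]] [0.50341998 0.13122846] [0.09493684 0.09803248 0.09497132 0.10712015] [-149.6410226   123.01601032   35.8445885   -56.9951322 ]
[0.5040832  0.13258106] [0.09785954 0.09924164 0.0982678  0.10404731] [-148.0698322   124.05949361   34.74088539  -56.19870673]
handle [[245.0, 158.0], [269.0, 158.0], [269.0, 201.0], [245.0, 201.0]] [0.50228835 0.13025188] [0.05083833 0.02659818 0.05084393 0.02805944] [-147.72170304  123.01266213   33.92512516  -56.99412536]
bright [[251.0, 172.0], [263.0, 172.0], [263.0, 201.0], [251.0, 201.0]] [0.50637476 0.13285733] [0.03368574 0.01306679 0.03368762 0.01355094] [-147.31002259  123.0105312    33.51343402  -56.99412536]
[255.60380563 184.7608081 ]
```

Call:
{"name": "move_arm", "arguments": {"series": [[0.001,0.001,-0.033,0,0,0],[0,0,-0.033,0,0,0],[0,0,-0.033,0,0,0],[0,0,-0.033,0,0,0],[0,0,-0.03,0,0,0],[0,0,0,0,0,0],[0,0,0,0,0,0]]}}

```text
time: 2.35
tcp_pos: [0.5032, 0.1316, 0.0396]
ee_rot: [180.0, -0.0, -146.7]
contact_force: [-0.4, -0.2, -0.5]
grip_width: 0.998
finger_force: 0.0
```

Call:
{"name": "move_arm", "arguments": {"series": [[0,0,0,0,0,0],[0,0,0,0,0,0],[0,0,0,0,0,0],[0,0,0,0,0,0],[0,0,0,0,0,0],[0,0,0,0,0,0],[0,0,0,0,0,0],[0,0,0,0,0,0],[0,0,0,0,0,0],[0,0,0,0,0,0]], "claw": 1, "newtons": 80}}

```text
time: 3.35
tcp_pos: [0.5041, 0.1305, 0.0401]
ee_rot: [-180.0, 0.1, -146.8]
contact_force: [-1.1, 0.1, 5.6]
grip_width: 0.18
finger_force: 79.3
```

Call:
{"name": "move_arm", "arguments": {"series": [[0,0,0.02,0,0,0],[0,0,0.025,0,0,0],[0,0,0.025,0,0,0],[0,0,0.025,0,0,0],[0,0,0.025,0,0,0],[0,0,0,0,0,0]]}}

```text
time: 3.95
tcp_pos: [0.5058, 0.1307, 0.1619]
ee_rot: [-179.8, 0.3, -146.8]
contact_force: [1.8, 0.2, -3.2]
grip_width: 0.172
finger_force: 78.8
```

Call:
{"name": "move_arm", "arguments": {"series": [[-0.006,-0.0307,0,0,0,-7.27],[-0.006,-0.0307,0,0,0,-7.27],[-0.006,-0.0307,0,0,0,-7.27],[-0.006,-0.0307,0,0,0,-7.27],[-0.006,-0.0307,0,0,0,-7.27],[-0.006,-0.0307,0,0,0,-7.27],[-0.006,-0.0307,0,0,0,-7.27],[-0.006,-0.0307,0,0,0,-7.27],[-0.006,-0.0307,0,0,0,-7.27],[-0.006,-0.0307,0,0,0,-7.27]]}}

```text
time: 4.95
tcp_pos: [0.4414, -0.1771, 0.1568]
ee_rot: [-180.0, -0.2, 140.2]
contact_force: [0.1, 1.2, -3.1]
grip_width: 0.173
finger_force: 78.9
```

Call:
{"name": "move_arm", "arguments": {"series": [[0,0,0,0,0,0],[0,0,0,0,0,0],[0,0,0,0,0,0]]}}

```text
time: 5.25
tcp_pos: [0.4424, -0.1755, 0.1578]
ee_rot: [-180.0, -0.2, 140.6]
contact_force: [0.2, 0.4, -3.8]
grip_width: 0.173
finger_force: 79.4
```

Run:
```python
from h import *
d=snap('wrist','w2'); t=snap('top','t2'); s=monitor.read_state(); print(s['time'],s['tcp_pos'],s['ee_rot'],s['contact_force'],d['xyz'],d['rotation'])
a=cv2.resize(t['img'][140:250,240:370],None,fx=4,fy=4,interpolation=cv2.INTER_CUBIC)
b=np.zeros((440,1,3),np.uint8)
w=cv2.resize(d['img'],(512,384)); W=np.zeros((440,280,3),np.uint8)
cv2.imwrite('pics/t2c.png',a[:,:,::-1])
```

```text
5.35 [ 0.44302943 -0.1754327   0.15848271] [-1.79995358e+02 -9.14852050e-02  1.40621702e+02] [ 0.03820923 -0.20748334 -2.7246062 ] [ 0.37894077 -0.12315901  0.3005199 ] [1.61342072e+02 6.48449776e-02 5.04956441e+01]
```

View pics/w2.png

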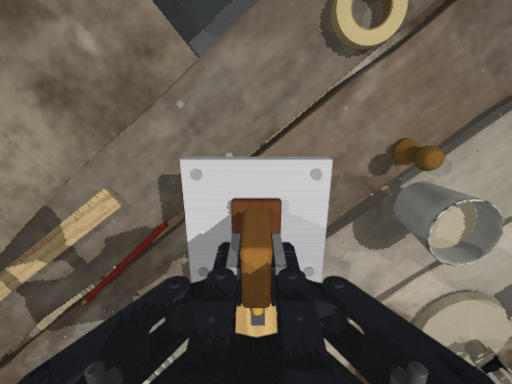

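View pics/t2c.png

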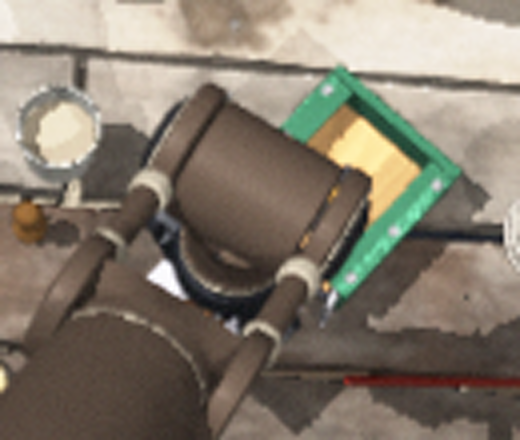

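The wrist view shows the held plate square to the tool, with its rear corners at (181,158) and (331,158). The pin is visible past the handle at about (257,311). In the top view the arm hides the plate.

Run:
```python
from h import *
d=np.load('pics/w2.npz'); tcp=np.array([.44303,-.17543]); y=np.radians(-39.4); u=np.array([np.cos(y),np.sin(y)]); v=np.array([-u[1],u[0]])
pin=ray(d,257,311,.039); print('pin',pin,'rel',(pin[:2]-tcp)@u,(pin[:2]-tcp)@v)
o=np.array([.5649,-.2752]); print('top pin rel',(o-tcp)@u,(o-tcp)@v)
zp=.1285
P=np.array([ray(d,*q,zp)[:2] for q in[(181,158),(331,158)]]); e=P[0]-P[1]; print(np.linalg.norm(e),np.degrees(np.arctan2(e[1],e[0])),[((p-tcp)@u,(p-tcp)@v) for p in P])
hsv=cv2.cvtColor(d['img'],cv2.COLOR_RGB2HSV)
m=(hsv[300:340,225:290,0]>10)&(hsv[300:340,225:290,0]<30)&(hsv[300:340,225:290,1]>80)
for r in range(8,36,4):
    c=np.where(m[r])[0]; print(300+r,c.min()+225 if len(c) else None,c.max()+225 if len(c) else None)
```

```text
pin [ 0.56470483 -0.2748362   0.039     ] rel 0.15711836837657137 0.00041622008291370945
top pin rel 0.1575001039043124 0.00025897901612962227
0.09758170119595999 -129.49144734443246 [(np.float64(-0.04853637756629096), np.float64(-0.04923172787719165)), (np.float64(-0.04838063165050535), np.float64(0.04834984902904275))]
308 236 276
312 235 277
316 235 277
320 235 276
324 235 277
328 235 277
332 235 277
```

Call:
{"name": "move_arm", "arguments": {"series": [[0,0,-0.02,0,0,0],[0,0,-0.02,0,0,0],[0,0,-0.02,0,0,0],[0,0,-0.017,0,0,0],[0,0,0,0,0,0],[0,0,0,0,0,0],[0,0,0,0,0,0]]}}

```text
time: 6.05
tcp_pos: [0.4446, -0.1767, 0.0834]
ee_rot: [180.0, 0.1, 140.6]
contact_force: [0.2, -0.1, -3.7]
grip_width: 0.178
finger_force: 79.2
```

Call:
{"name": "move_arm", "arguments": {"series": [[0.0077,-0.0063,0,0,0,0],[0.0077,-0.0063,0,0,0,0],[0.0077,-0.0063,0,0,0,0],[0.0077,-0.0063,0,0,0,0],[0.0077,-0.0063,0,0,0,0],[0,0,0,0,0,0],[0,0,0,0,0,0]]}}

```text
time: 6.75
tcp_pos: [0.4818, -0.2082, 0.082]
ee_rot: [-180.0, -0.1, 140.5]
contact_force: [-0.3, -0.4, -4.1]
grip_width: 0.176
finger_force: 79.3
```

Call:
{"name": "move_arm", "arguments": {"series": [[0.0077,-0.0063,0,0,0,0],[0.0077,-0.0063,0,0,0,0],[0.0077,-0.0063,0,0,0,0],[0,0,0,0,0,0],[0,0,0,0,0,0]]}}

```text
time: 7.25
tcp_pos: [0.5052, -0.2272, 0.0822]
ee_rot: [-180.0, -0.0, 140.5]
contact_force: [0.2, 0.5, -4.3]
grip_width: 0.177
finger_force: 79.3
```

Call:
{"name": "move_arm", "arguments": {"series": [[0.0077,-0.0063,0,0,0,0],[0.0077,-0.0063,0,0,0,0],[0.0077,-0.0063,0,0,0,0],[0,0,0,0,0,0],[0,0,0,0,0,0]]}}

```text
time: 7.75
tcp_pos: [0.5283, -0.2461, 0.0822]
ee_rot: [-180.0, -0.0, 140.5]
contact_force: [-0.0, 0.7, -3.8]
grip_width: 0.178
finger_force: 79.3
```

Call:
{"name": "move_arm", "arguments": {"series": [[0.0077,-0.0063,0,0,0,0],[0.0077,-0.0063,0,0,0,0],[0.0077,-0.0063,0,0,0,0],[0,0,0,0,0,0],[0,0,0,0,0,0]]}}

```text
time: 8.25
tcp_pos: [0.5514, -0.265, 0.0822]
ee_rot: [-180.0, -0.0, 140.5]
contact_force: [0.1, 1.2, -2.6]
grip_width: 0.175
finger_force: 79.3
```

Call:
{"name": "move_arm", "arguments": {"series": [[0.0045,-0.0035,0,0,0,0],[0.0045,-0.0035,0,0,0,0],[0.0045,-0.0035,0,0,0,0],[0,0,0,0,0,0],[0,0,0,0,0,0],[0,0,0,0,0,0]]}}

```text
time: 8.85
tcp_pos: [0.5645, -0.2751, 0.0821]
ee_rot: [-180.0, -0.0, 140.5]
contact_force: [-0.0, -0.3, -4.3]
grip_width: 0.173
finger_force: 79.3
```

Now at the pin's position; lower in small steps.

Call:
{"name": "move_arm", "arguments": {"series": [[0,0,-0.002,0,0,0],[0,0,-0.002,0,0,0],[0,0,-0.001,0,0,0],[0,0,-0.001,0,0,0],[0,0,0,0,0,0],[0,0,0,0,0,0]]}}

```text
time: 9.45
tcp_pos: [0.5647, -0.2753, 0.0763]
ee_rot: [-180.0, -0.0, 140.5]
contact_force: [0.0, 0.3, -3.5]
grip_width: 0.174
finger_force: 79.3
```

Call:
{"name": "move_arm", "arguments": {"series": [[0,0,-0.002,0,0,0],[0,0,-0.002,0,0,0],[0,0,-0.002,0,0,0],[0,0,0,0,0,0],[0,0,0,0,0,0],[0,0,0,0,0,0]]}}

```text
time: 10.05
tcp_pos: [0.5648, -0.2754, 0.0702]
ee_rot: [180.0, 0.0, 140.5]
contact_force: [0.5, 0.4, -3.1]
grip_width: 0.177
finger_force: 79.8
```

Call:
{"name": "move_arm", "arguments": {"series": [[0,0,-0.001,0,0,0],[0,0,-0.0005,0,0,0],[0,0,0,0,0,0],[0,0,0,0,0,0],[0,0,0,0,0,0]]}}

```text
time: 10.55
tcp_pos: [0.5648, -0.2753, 0.0691]
ee_rot: [180.0, 0.0, 140.5]
contact_force: [-2.2, 1.1, 2.4]
grip_width: 0.177
finger_force: 80.1
```

Call:
{"name": "move_arm", "arguments": {"series": [[0,0,-0.001,0,0,0],[0,0,-0.001,0,0,0],[0,0,-0.001,0,0,0],[0,0,0,0,0,0],[0,0,0,0,0,0]], "newtons": 110}}

```text
time: 11.05
tcp_pos: [0.5648, -0.2753, 0.0665]
ee_rot: [-180.0, -0.0, 140.5]
contact_force: [-3.9, 1.9, 6.6]
grip_width: 0.171
finger_force: 109.5
```

Call:
{"name": "move_arm", "arguments": {"series": [[0,0,-0.001,0,0,0],[0,0,-0.001,0,0,0],[0,0,-0.001,0,0,0],[0,0,0,0,0,0],[0,0,0,0,0,0]]}}

```text
time: 11.55
tcp_pos: [0.5648, -0.2753, 0.0642]
ee_rot: [-180.0, -0.0, 140.5]
contact_force: [-5.5, 4.0, 10.6]
grip_width: 0.17
finger_force: 110.0
```

Call:
{"name": "move_arm", "arguments": {"series": [[-0.0006,0.0005,0,0,0,0],[0,0,-0.001,0,0,0],[0,0,-0.0008,0,0,0],[0,0,0,0,0,0],[0,0,0,0,0,0],[0,0,0,0,0,0]]}}

```text
time: 12.15
tcp_pos: [0.5648, -0.2753, 0.0631]
ee_rot: [-180.0, 0.1, 140.5]
contact_force: [-5.1, 2.1, 12.1]
grip_width: 0.171
finger_force: 110.4
```

Run:
```python
from h import *
for i in range(3):
    d=snap('wrist','w3'); s=monitor.read_state(); print(s['time'],s['tcp_pos'],s['ee_rot'],s['contact_force'],s['ft_torque'])
t=snap('side','s3')
x,y=map(int,proj(t,[.56,-.27,.06])); print(x,y)
cv2.imwrite('pics/s3c.png',cv2.resize(t['img'][max(y-60,0):y+60,max(x-70,0):x+70],None,fx=5,fy=5,interpolation=cv2.INTER_CUBIC)[:,:,::-1])
```

```text
12.2 [ 0.56483159 -0.27535753  0.06312076] [-1.79999670e+02  7.96813676e-02  1.40524828e+02] [-4.07033957  2.73075749 12.98290108] [ 0.29777403  0.78868339 -0.04746664]
12.25 [ 0.56480347 -0.27535161  0.06311089] [-1.79999578e+02  7.63544972e-02  1.40527047e+02] [-5.23658875  2.64333013 11.66572746] [ 0.35449507  0.75152814 -0.05529798]
12.3 [ 0.56480564 -0.27533575  0.06309205] [-1.79998480e+02  7.50830197e-02  1.40529470e+02] [-4.60268027  2.19020242 12.15756423] [ 0.37266045  0.79766061 -0.03483667]
251 167
```

View pics/s3c.png

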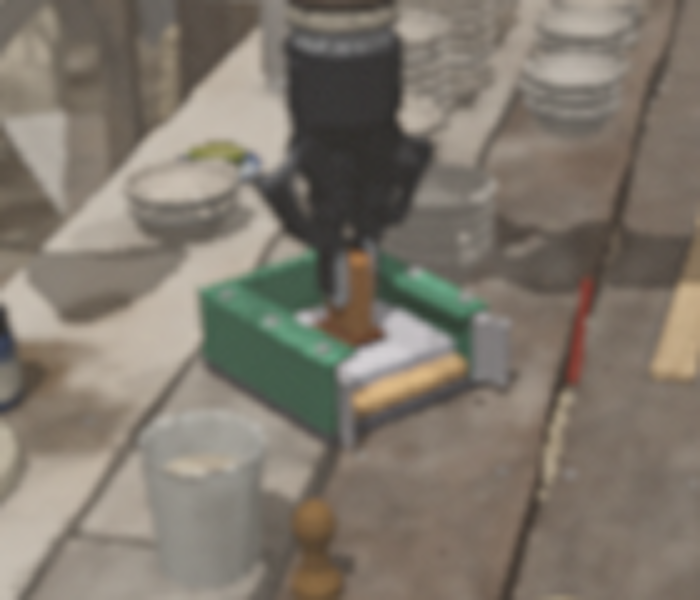

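View pics/w3.png

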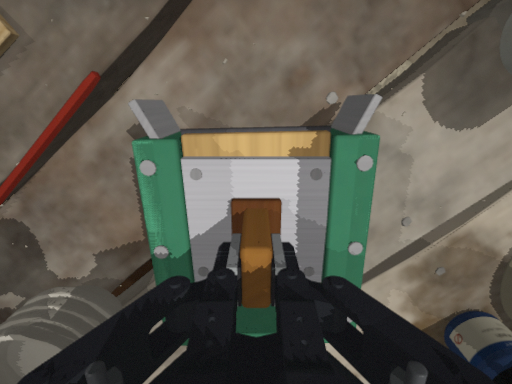

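The side view shows the plate lying on the lowered bed, with the handle still pinched. In the wrist view the plate's rear edge is still at row ~158 (columns 184–330), as before, so it has not slipped. I'll check tilt numerically against w2.

Run:
```python
from h import *
a,b=[cv2.cvtColor(np.load(f'pics/{n}.npz')['img'],cv2.COLOR_RGB2GRAY) for n in('w2','w3')]
for n,(x,y) in dict(screwL=(196,174),screwR=(316,174),foot=(256,200),frontL=(203,271),handletop=(257,302)).items():
    t=a[y-9:y+10,x-9:x+10]; r=cv2.matchTemplate(b[y-14:y+15,x-14:x+15],t,cv2.TM_CCOEFF_NORMED); _,m,_,l=cv2.minMaxLoc(r); print(n,m,l[0]-5,l[1]-5)
```

```text
screwL 0.9842226505279541 0 0
screwR 0.9877123832702637 0 0
foot 0.9997002482414246 0 0
frontL 0.9796825051307678 0 0
handletop 0.5660689473152161 -4 0
```

```bash
python3 -c "
from rig import order; print(order.hand_in())"
```

```text
the job is handed in; nothing more can be done
None
```

The plate is in the press, over the pin and flat on the bed; the bed is held about 6 mm down (estimated from arm height and push force) with the handle still gripped, and the job is handed in, though no verdict came back.

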